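Jack up the multi-gym lever arm and hold it

ROBOT

A 6-joint arm with a two-finger parallel gripper is mounted at the origin on the work surface. World frame = base frame: x ahead of the robot, y to its left, z up, the work surface at z = 0. Lengths are in mm, angles in rad, forces in N, time in s.
With the tool pointing down it reaches from about 275 to 750 mm from the base axis. Payload 10.2 kg.
Tool frame: the origin (TCP) lies between the finger pads; the fingertips stand 19 mm ahead of it and the grasp point (between the pads) is the TCP; z points along the fingers, y is the line along which they close (so a half turn about z gives the same grasp; the last joint's range is limited). The gripper opens to 85 mm and grips with 20 to 120 N. Pads are 22 mm wide; open, the fingers measure 114 mm over their backs; the gripper's body (76 mm by 85 mm) begins 54 mm behind the grasp point. The pads swing forward as they close: fully open they stand 13 mm farther back than shut.
Start: joints at [-1.493, 0.313, 1.498, -0, 1.331, -0.223], TCP at [155.536, -501.438, 250.294] pointing down, gripper open.
Joint ranges: [-2.94, 2.94], [-0.97, 2.17], [0.19, 2.56], [-1.23, 4.37], [0.02, 3.11], [-2.88, 2.88]. Speed limits (rad/s): [2.39, 2.39, 3.01, 3.14, 3.14, 3.14].

INTERFACE

Orientations are given as a unit quaternion [w, x, y, z].
In Python, from rig import sense, capture, finish_job gives the robot as it stands. The module is installed in compiled form; this text tells all that it offers.
- The arm moves only by the tool move_arm, never from a script. Its argument "moves" is a list of rows, each an object with "turn": the turn, a rotation vector about the tool's x, y, z in rad, a list of three; "translation": the shift along the tool's x, y, z in mm, a list of three; "hand": the opening, from 0 (shut) to 1 (fully open). In form: [{"turn": [wx, wy, wz], "translation": [x, y, z], "hand": hand}, ...]. A call has 1 to 10 rows; each row shifts and turns the commanded pose from where the row before left it, along the tool's axes as they then stand; what a row does not reach is not made up. A row lasts 1/12 s, in which the tool goes at most 41.7 mm and 7.16 degrees, less where a joint would pass 70% of its speed; a pose out of reach is approached as far as the arm can. A call with a gripper value outside its range is refused whole. The fingers move at their own pace and stop on an object; "grip_force" is the grip in N (left out, the last holds). Time passes only in rows, so rows that do not move let the fingers close. It gives the time, the measured TCP pose, the force, the opening and the grip force at its end, in the units of the state.
- sense(): the state, without advancing time (a new reading comes with each control period).
- capture(name): name is "side" or "top" or "wrist"; returns a dict with "image" (420x560x3 uint8, blue, green, red), "z_map" (420x560 float32, mm along the optical axis (not along the pixel's ray), 0 where there is no reading), "vertical_fov" (degrees; the focal length in pixels is half the picture's height over the tangent of half this angle, whatever the lens; pixels are square), "cx", "cy" (the principal point, pixels), "R" (3x3) and "t" (3): a world point X has camera coordinates R X + t; the wrist camera has in their place "T_tool_cam" (4x4, takes a point from camera to tool coordinates, whose origin is the TCP and whose axes are the flange's). Camera axes: x right, y down, z forward; pixel columns grow to the right and rows downward; lengths in mm; the calibration is good to about 2 mm. A picture is of the moment at which its call begins: read the wrist's pose just before it.
- finish_job(): hands the job in; it is judged then, once.
The state is a dict: "time_s": time; "joints": joint angles; "dq": joint speeds; "tau": joint torques, N m; "eef_pos": TCP position; "ee_rot": TCP orientation; "force": force on the tool from outside, world axes, zero at the start; "wrist_torque": the same for the moment, N m; "grip_width": opening from 0.0 (shut) to 1.0 (fully open); "grip_force": force on a finger pad.
Only numpy, scipy, OpenCV 4.12 (cv2) and the standard library are available. Lean on these libraries where they do the work, as an engineer would, in place of code of your own. Each camera call takes 0.05 s, during which the arm holds its last target. There are 200 camera calls.

TASK

Set the loose lever jack on the bench so that its saddle is centred under the square lift pad of the multi-gym lever arm, then push the jack's pump handle all the way down so that the jack raises the arm off its rubber stop. Finish while still holding the handle fully down, with the arm resting on the saddle alone: the handle springs back up if it is let go. Do not touch the lever arm or its stand with the robot, and leave the other things on the bench where they are.

Things in the scene. Friction and masses are not known exactly. Their poses are not given: they have to be found in the camera images.
- jack: Loose lever jack, up to 1 kg, flat on the bench. Origin: underside, below the pump block's middle; +x towards the saddle (at x +120 mm, on a collar 44 mm wide, 48 high). Steel base plate 290 x 90 x 8 mm, x -130 to +160. Grey pump block, to grasp from above: 50 mm long (x +-25), 40 wide (y +-20), top 63 above the bench, free on both sides. The handle slopes up towards -x, end 160 mm high at x -195.
- saddle (a point): Centre of the top of the jack's round steel saddle, 40 mm in diameter. 70 mm above the bench with the handle up; rises straight up 80 mm per rad of handle (52 mm in all).
- handle_grip (a point): Point on the axis of the round black rubber grip (22 mm thick, 65 mm long) of the pump handle, 140 mm from the pivot; the grip runs from 100 to 165 mm from the pivot. At rest 137 mm above the bench at jack x -173 mm, with the handle fully down 52 mm above the bench at jack x -202 mm.
- handle_pivot (a point): Axis of the pump handle, in the jack's middle plane at jack x -62 mm, 52 mm above the jack's underside; the axis is the jack's y.
- jack_handle (a joint): Angle of the pump handle: 0 = sprung up at rest (sloping up 0.65 rad), grows as it is pushed down, 0.65 rad = fully down, level, on its stop. Unloaded it takes 1 to 3 N at the grip, 6 to 11 N with the arm on the saddle, and it springs back when let go.
- stand: Fixed stand of the lever arm; origin on the bench right below the lift pad, +x along the arm towards its pivot. Two grey cheeks at x +270 mm (160 mm high) carry the pivot; a grey post with a black rubber stop (55 mm wide, top 101 mm high) is under the arm at x -105 mm. The bench below the pad is clear from x -75 to +210 mm; bring the jack in from the +y side.
- lever_arm: White square steel tube 40 mm wide, level on the rubber stop at the start, top 143 mm above the bench. Origin in the tube's middle above the lift pad, 123 mm up; its hinge is 270 mm from there towards the stand's +x, its free end 160 mm towards -x. Near the free end a black foam roller 80 mm in diameter sticks out 185 mm to the stand's -y side only. It presses 7 to 12 N on the jack.
- lift_pad (a point): Centre of the underside of the lift pad, a plain steel plate 70 mm square and 8 mm thick under the tube, standing out 15 mm on both sides of it; a round steel boss 24 mm wide marks the spot on top of the tube. 95 mm above the bench at the start, about 122 mm with the jack's handle fully down.
- dumbbell_a: Bystander: black hexagonal dumbbell 200 mm long, 68 mm high, lying on the bench; origin under its middle. Leave alone.
- dumbbell_b: Bystander: a second such dumbbell. Leave alone.
- cleaner_bottle: Bystander: white bottle 64 mm in diameter, 190 mm high; origin under its middle. Leave alone.
- grease_jar: Bystander: grey jar 70 mm in diameter, 70 mm high; origin under its middle. Leave alone.
- bar_collar: Bystander: steel ring 76 mm in diameter, 30 mm high, lying flat; origin under its middle. Leave alone.
- weight_plate: Bystander: round iron weight plate 150 mm in diameter, 26 mm high, lying flat; origin under its middle. Leave alone.
- wrench: Bystander: steel wrench lying on the bench. Leave alone.

How it is judged (in metres and radians):
On the way, in this order (a step that is already met when the one before it is completed fails the run):
1. the jack stands on the bench with its saddle under the lift pad, handle still up (horizontal distance between saddle and lift_pad below 0.018 m and height (world z) of jack below 0.004 m and angle between jack's own z axis and vertical below 0.05 rad and value of joint jack_handle below 0.2 rad and height (world z) of lift_pad below 0.099 m), for 0.2 s.
2. the handle is pushed down and the jack has raised the lever arm (value of joint jack_handle above 0.56 rad and height (world z) of lift_pad above 0.11 m and contact force between jack and lever_arm above 4 N), for 0.2 s.
At the end, for the whole second after the job is handed in: Robot still holding the handle down (over 0.56 of 0.65 rad, pushing on the jack with over 1.5 N); jack flat on the bench, saddle within 20 mm of the pad's centre, carrying the arm with over 4 N; pad at least 15 mm above its start height, at rest (all of step 2 and contact force between any of the fingers, the arm and jack above 1.5 N and horizontal distance between saddle and lift_pad below 0.02 m and height (world z) of jack below 0.005 m and angle between jack's own z axis and vertical below 0.06 rad and linear speed of lever_arm below 0.03 m/s); the arm keeps its last pose, push and grip.
It fails at once if the robot pushes on the lever arm or its stand (contact force between any of the arm, the fingers and stand above 3 N).
It fails at once if a bystander is moved by more than 30 mm (distance of any of dumbbell_a, dumbbell_b, cleaner_bottle, grease_jar, bar_collar, weight_plate, wrench from where it was at the start of the episode above 0.03 m).
It also fails if it takes over 45 s, if anything falls off the work surface, if the arm or the gripper's body presses on something with over 40 N, if the wrist force passes 120 N, or if a joint passes its speed limit or range.

## Working session

There is one attempt and no reset: what is moved stays moved. The work goes in short steps, Python scripts to look and compute and a tool call to move; the robot and the scene stay as the last step left them, time stands still between calls to the robot, and variables do not carry over. Pictures are saved under pics/ and viewed, at most 10 in all, crops included, and the job is handed in when it is done.

Besides the shell and the picture viewer there is one more tool, called after "Call:" by a JSON object that holds its "op" and its "data". move_arm: Moves the arm, as the interface text tells. Its arguments: {"type":"object","properties":{"moves":{"type":"array","items":{"type":"object","properties":{"turn":{"type":"array","items":{"type":"number"}},"translation":{"type":"array","items":{"type":"number"}},"hand":{"type":"number"}}}},"grip_force":{"type":"number"}},"required":["moves"]}

```bash
mkdir -p pics; cat > h.py <<'E'
import numpy as np, cv2
from rig import sense, capture, finish_job
def K(c):
    return c["image"].shape[0]/2/np.tan(np.radians(c["vertical_fov"])/2)
def cloud(c):
    f=K(c); z=c["z_map"]; v,u=np.indices(z.shape)
    P=np.stack([(u-c["cx"])/f*z,(v-c["cy"])/f*z,z],-1)
    return (P-np.array(c["t"]))@np.array(c["R"])  # R^T (p-t)
E
python3 - <<'E'
from h import *
s=sense(); print({k:np.round(v,3) for k,v in s.items()})
for n in("top","side"):
    c=capture(n); cv2.imwrite(f"pics/{n}0.png",c["image"]); P=cloud(c)
    np.savez(f"/tmp/{n}.npz",P=P,im=c["image"],z=c["z_map"])
    print(n,c["vertical_fov"],np.round(c["R"],3).tolist(),np.round(c["t"],1))
E
```

```text
{'time_s': np.float64(0.0), 'joints': array([-1.493,  0.313,  1.498, -0.   ,  1.331, -0.223]), 'dq': array([-0.   ,  0.001, -0.001, -0.   , -0.002,  0.   ]), 'tau': array([ 1.0000e-03, -4.1227e+01, -2.5974e+01, -0.0000e+00,  4.0000e-03,
       -0.0000e+00]), 'eef_pos': array([ 155.519, -501.187,  249.736]), 'ee_rot': array([-0.001,  0.989,  0.15 ,  0.   ]), 'force': array([ 0.505,  0.058, -0.807]), 'wrist_torque': array([ 0.01 ,  0.027, -0.014]), 'grip_force': np.float64(0.0), 'grip_width': np.float64(1.001)}
top 42.26849270577349 [[0.02, -1.0, -0.012], [-0.998, -0.019, -0.067], [0.067, 0.014, -0.998]] [ -25.1  504.1 1772.6]
side 47.598759742217766 [[-0.805, -0.593, -0.004], [-0.298, 0.411, -0.862], [0.513, -0.693, -0.508]] [ 376.   262.  1362.6]
```

View pics/top0.png

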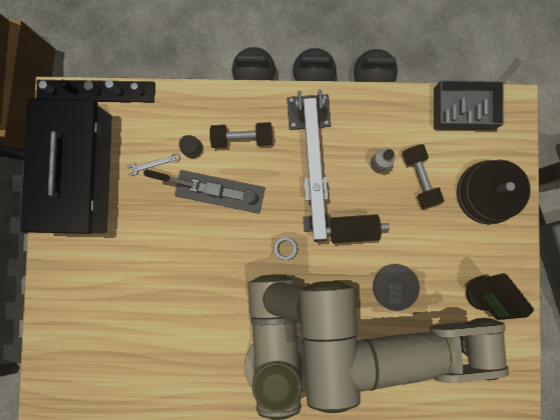

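View pics/side0.png

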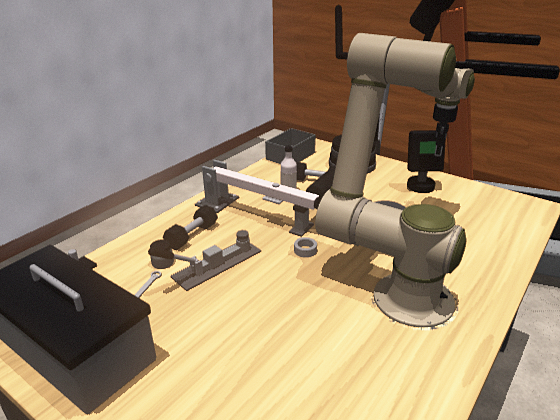

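The top view shows the jack, with its saddle at about (250,198), block at (212,187) and grip at (155,175). The arm's boss is at (317,187), its hinge at (310,105) and the bar collar at (285,248). The side view confirms the jack is clear on the left (+y) of the arm.

```bash
python3 - <<'E'
from h import *
d=np.load("/tmp/top.npz"); P=d["P"]; im=d["im"]
def reg(u0,u1,v0,v1,z0,z1):
    Q=P[v0:v1,u0:u1].reshape(-1,3); return Q[(Q[:,2]>z0)&(Q[:,2]<z1)]
def rect(Q,n):
    r=cv2.minAreaRect(Q[:,:2].astype(np.float32)); print(n,len(Q),"med",np.round(np.median(Q,0),1),"rect",np.round(r[0],1),np.round(r[1],1),round(r[2],1))
print("bench z",np.median(reg(80,240,270,330,-50,50)[:,2]))
rect(reg(170,275,165,218,3,18),"plate")
rect(reg(195,235,175,200,56,75),"block top")
rect(reg(235,268,180,215,62,80),"saddle")
rect(reg(235,268,180,215,40,58),"collar")
rect(reg(135,185,160,190,85,180),"grip")
T=reg(298,332,95,245,136,150); rect(T,"tube")
B=reg(305,330,175,200,146,175); rect(B,"boss"); 
Q=reg(300,335,170,205,85,110); 
if len(Q): rect(Q,"pad sides")
rect(reg(265,300,232,265,15,45),"collar ring")
rect(reg(205,280,118,152,20,80),"dumbA")
rect(reg(176,204,133,160,50,80),"jar")
rect(reg(125,182,150,180,4,25),"wrench")
im2=cv2.resize(im[90:270,120:400],None,fx=2.8,fy=2.8,interpolation=cv2.INTER_CUBIC); cv2.imwrite("pics/crop0.png",im2)
E
```

```text
bench z -1.0958712251752594
plate 1924 med [563.2 197.7   6.9] rect [566.9 200.2] [174.5 348.4] 1.1
block top 185 med [570.3 221.6  62.3] rect [571.5 239.5] [87.5 40.5] 80.4
saddle 114 med [546.3 104.   69.3] rect [547.5 104.1] [36.  39.1] 2.0
collar 23 med [531.8  92.5  45.9] rect [538.7  98.5] [22.8 42.3] 37.4
grip 236 med [596.2 375.5 134.5] rect [596.2 367. ] [110.2  21.6] 79.3
tube 1722 med [ 629.1 -103.3  142.5] rect [ 628.1 -102.7] [446.   81.5] 4.2
boss 83 med [ 570.  -106.7  148.3] rect [ 570.  -108.4] [73.7 33.8] 1.0
pad sides 197 med [571.7 -87.2 101.9] rect [ 570.6 -108.7] [69.3 69.5] 5.0
collar ring 225 med [381.2 -14.7  29.2] rect [381.7 -15.4] [74.8 73.5] 14.7
dumbA 966 med [746.2 140.2  56.6] rect [751.6 137.2] [ 78.4 200.1] 4.2
jar 290 med [710.2 302.4  69.1] rect [710.9 304.1] [60.5 57.2] 46.6
wrench 377 med [652.6 438.8   6.8] rect [652.5 432.5] [ 99.4 190. ] 2.5
```

View pics/crop0.png

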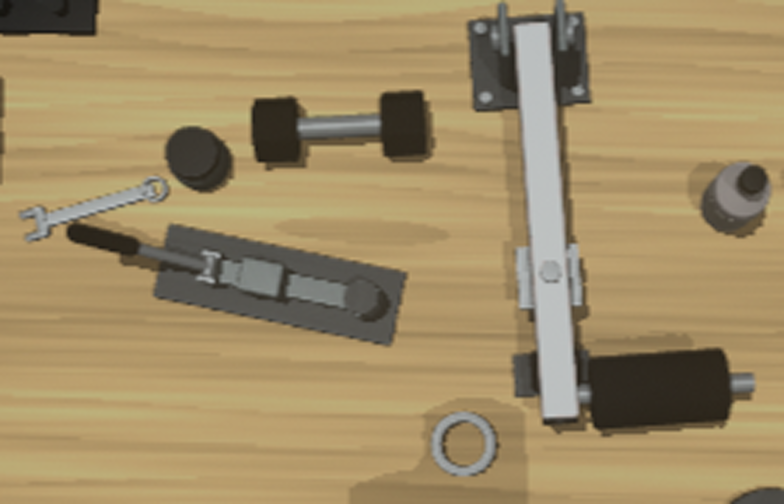

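Call:
{"op": "move_arm", "data": {"moves": [{"turn": [0, 0, -0.12], "translation": [0, 0, 0], "hand": 1}, {"turn": [0, 0, -0.12], "translation": [0, 0, 0], "hand": 1}, {"turn": [0, 0, -0.12], "translation": [0, 0, 0], "hand": 1}, {"turn": [0, 0, -0.12], "translation": [0, 0, 0], "hand": 1}, {"turn": [0, 0, -0.12], "translation": [0, 0, 0], "hand": 1}, {"turn": [0, 0, -0.12], "translation": [0, 0, 0], "hand": 1}, {"turn": [0, 0, -0.12], "translation": [0, 0, 0], "hand": 1}, {"turn": [0, 0, -0.12], "translation": [0, 0, 0], "hand": 1}, {"turn": [0, 0, -0.123], "translation": [0, 0, 0], "hand": 1}], "grip_force": 70}}

```text
time_s: 0.85
eef_pos: [155.5, -501.3, 250.0]
ee_rot: [-0.0, 0.768, 0.64, 0.0]
force: [-0.5, -0.0, -0.2]
grip_width: 1.0
grip_force: 0.0
```

Call:
{"op": "move_arm", "data": {"moves": [{"turn": [0, 0, 0], "translation": [32, 11, 0], "hand": 1}, {"turn": [0, 0, 0], "translation": [32, 11, 0], "hand": 1}, {"turn": [0, 0, 0], "translation": [32, 11, 0], "hand": 1}, {"turn": [0, 0, 0], "translation": [32, 11, 0], "hand": 1}, {"turn": [0, 0, 0], "translation": [32, 11, 0], "hand": 1}, {"turn": [0, 0, 0], "translation": [32, 11, 0], "hand": 1}, {"turn": [0, 0, 0], "translation": [32, 11, 0], "hand": 1}, {"turn": [0, 0, 0], "translation": [32, 11, 0], "hand": 1}, {"turn": [0, 0, 0], "translation": [32, 11, 0], "hand": 1}, {"turn": [0, 0, 0], "translation": [32, 11, 0], "hand": 1}]}}

```text
time_s: 1.68
eef_pos: [323.5, -205.8, 250.2]
ee_rot: [-0.0, 0.77, 0.638, 0.0]
force: [0.7, -1.2, -0.0]
grip_width: 1.0
grip_force: 0.0
```

Call:
{"op": "move_arm", "data": {"moves": [{"turn": [0, 0, 0], "translation": [32, 11, 0], "hand": 1}, {"turn": [0, 0, 0], "translation": [32, 11, 0], "hand": 1}, {"turn": [0, 0, 0], "translation": [32, 11, 0], "hand": 1}, {"turn": [0, 0, 0], "translation": [32, 11, 0], "hand": 1}, {"turn": [0, 0, 0], "translation": [32, 11, 0], "hand": 1}, {"turn": [0, 0, 0], "translation": [32, 11, 0], "hand": 1}, {"turn": [0, 0, 0], "translation": [32, 11, 0], "hand": 1}, {"turn": [0, 0, 0], "translation": [32, 11, 0], "hand": 1}, {"turn": [0, 0, 0], "translation": [32, 11, 0], "hand": 1}, {"turn": [0, 0, 0], "translation": [0, 0, 0], "hand": 1}]}}

```text
time_s: 2.52
eef_pos: [475.2, 61.0, 249.8]
ee_rot: [-0.001, 0.769, 0.64, 0.0]
force: [0.3, 0.4, -0.2]
grip_width: 0.999
grip_force: 0.0
```

Call:
{"op": "move_arm", "data": {"moves": [{"turn": [0, 0, 0], "translation": [29, 10.6, 0], "hand": 1}, {"turn": [0, 0, 0], "translation": [29, 10.6, 0], "hand": 1}, {"turn": [0, 0, 0], "translation": [29, 10.6, 0], "hand": 1}, {"turn": [0, 0, 0], "translation": [29, 10.6, 0], "hand": 1}, {"turn": [0, 0, 0], "translation": [29, 10.6, 0], "hand": 1}, {"turn": [0, 0, 0], "translation": [29, 10.6, 0], "hand": 1}, {"turn": [0, 0, 0], "translation": [0, 0, 0], "hand": 1}]}}

```text
time_s: 3.1
eef_pos: [569.8, 219.5, 248.9]
ee_rot: [-0.001, 0.769, 0.639, -0.0]
force: [-0.9, 0.0, -0.8]
grip_width: 1.001
grip_force: 0.0
```

```bash
cat >> h.py <<'E'
def wcloud(s,c):
    from scipy.spatial.transform import Rotation as Rn
    q=s["ee_rot"]; R=Rn.from_quat([q[1],q[2],q[3],q[0]]).as_matrix()
    f=K(c); z=c["z_map"]; v,u=np.indices(z.shape)
    P=np.stack([(u-c["cx"])/f*z,(v-c["cy"])/f*z,z],-1)
    T=np.array(c["T_tool_cam"]); P=P@T[:3,:3].T+T[:3,3]
    return P, P@R.T+s["eef_pos"]
E
python3 - <<'E'
from h import *
s=sense(); c=capture("wrist"); L,P=wcloud(s,c); np.savez("/tmp/w1.npz",L=L,P=P,z=c["z_map"],im=c["image"])
cv2.imwrite("pics/w1.png",c["image"]); print(np.round(s["eef_pos"],1),np.round(s["ee_rot"],3))
ok=c["z_map"]>0
def rect(m,n):
    Q=P[m]; 
    if len(Q)<5: print(n,0);return
    r=cv2.minAreaRect(Q[:,:2].astype(np.float32)); print(n,len(Q),np.round(np.median(Q,0),1),np.round(r[0],1),np.round(r[1],1),round(r[2],1))
near=lambda x,y,r:(np.hypot(P[...,0]-x,P[...,1]-y)<r)&ok
rect(near(570,222,40)&(P[...,2]>57)&(P[...,2]<68),"block")
rect(near(547,104,30)&(P[...,2]>64)&(P[...,2]<75),"saddle")
rect(near(565,200,190)&(P[...,2]>5)&(P[...,2]<12),"plate")
E
```

```text
[569.8 219.5 248.9] [-0.001  0.769  0.639 -0.   ]
block 1732 [570.8 227.7  62. ] [570.7 226.5] [49.5 39.8] 79.3
saddle 864 [548.8 110.1  68.9] [548.5 108.8] [39.  38.9] 32.6
plate 10799 [575.8 255.4   7.2] [632.9 210.2] [309.7 218.5] 79.4
```

View pics/w1.png

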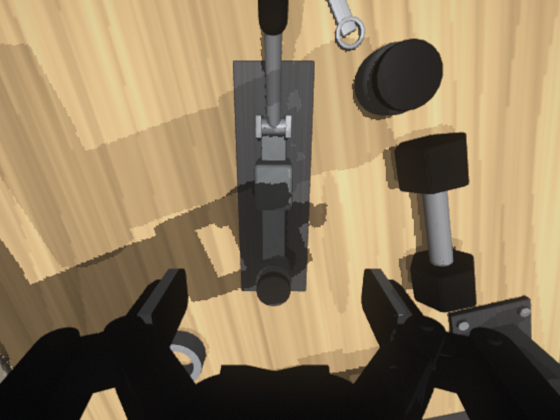

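Call:
{"op": "move_arm", "data": {"moves": [{"turn": [0, 0, 0], "translation": [7, 0, 20], "hand": 1}, {"turn": [0, 0, 0], "translation": [0, 0, 37], "hand": 1}, {"turn": [0, 0, 0], "translation": [0, 0, 37], "hand": 1}, {"turn": [0, 0, 0], "translation": [0, 0, 37], "hand": 1}, {"turn": [0, 0, 0], "translation": [0, 0, 37], "hand": 1}, {"turn": [0, 0, 0], "translation": [0, 0, 25], "hand": 1}, {"turn": [0, 0, 0], "translation": [0, 0, 14], "hand": 1}, {"turn": [0, 0, 0], "translation": [0, 0, 0], "hand": 1}]}}

```text
time_s: 3.82
eef_pos: [568.0, 221.6, 40.1]
ee_rot: [-0.002, 0.77, 0.638, -0.003]
force: [-0.5, 0.3, -0.2]
grip_width: 1.001
grip_force: 0.0
```

Call:
{"op": "move_arm", "data": {"moves": [{"turn": [0, 0, 0], "translation": [0, 0, 0], "hand": 0.3}, {"turn": [0, 0, 0], "translation": [0, 0, 0], "hand": 0.2}, {"turn": [0, 0, 0], "translation": [0, 0, 0], "hand": 0.2}, {"turn": [0, 0, 0], "translation": [0, 0, 0], "hand": 0.2}, {"turn": [0, 0, 0], "translation": [0, 0, 0], "hand": 0.2}, {"turn": [0, 0, 0], "translation": [0, 0, 0], "hand": 0.2}], "grip_force": 70}}

```text
time_s: 4.32
eef_pos: [570.4, 223.3, 44.9]
ee_rot: [0.0, 0.77, 0.638, 0.001]
force: [-3.2, 0.0, 6.6]
grip_width: 0.46
grip_force: 74.0
```

Call:
{"op": "move_arm", "data": {"moves": [{"turn": [0, 0, 0], "translation": [0, 0, -8], "hand": 0.2}, {"turn": [0, 0, -0.11], "translation": [0, 0, 0], "hand": 0.2}, {"turn": [0, 0, -0.11], "translation": [0, 0, 0], "hand": 0.2}, {"turn": [0, 0, 0], "translation": [-20, -2, 0], "hand": 0.2}, {"turn": [0, 0, 0], "translation": [-25, -2, 0], "hand": 0.2}, {"turn": [0, 0, 0], "translation": [-25, -2, 0], "hand": 0.2}, {"turn": [0, 0, 0], "translation": [-25, -2, 0], "hand": 0.2}, {"turn": [0, 0, 0], "translation": [-25, -2, 0], "hand": 0.2}, {"turn": [0, 0, 0], "translation": [-10, -1, 0], "hand": 0.2}, {"turn": [0, 0, 0], "translation": [0, 0, 0], "hand": 0.2}]}}

```text
time_s: 5.15
eef_pos: [563.0, 90.7, 51.2]
ee_rot: [-0.0, 0.696, 0.718, -0.001]
force: [0.2, -0.9, -8.4]
grip_width: 0.458
grip_force: 72.5
```

```bash
cat > m.py <<'E'
from h import *
import sys
s=sense(); print(s["time_s"],np.round(s["eef_pos"],1),np.round(s["ee_rot"],3),np.round(s["force"],1),s["grip_width"])
c=capture("side"); P=cloud(c); cv2.imwrite(f"pics/side{sys.argv[1]}.png",c["image"]); np.savez("/tmp/side.npz",P=P,im=c["image"])
d=capture("top"); Q=cloud(d); cv2.imwrite(f"pics/top{sys.argv[1]}.png",d["image"]); np.savez("/tmp/top.npz",P=Q,im=d["image"])
E
python3 m.py 1; python3 - <<'E'
import cv2,numpy as np
a=cv2.imread("pics/side1.png")[150:300,150:350];b=cv2.imread("pics/top1.png")[110:260,170:370]
cv2.imwrite("pics/c1.png",np.vstack([cv2.resize(x,(400,300),interpolation=cv2.INTER_CUBIC) for x in(a,b)]))
E
```

```text
5.15 [563.   90.7  51.2] [-0.     0.696  0.718 -0.001] [ 0.2 -0.9 -8.4] 0.45771513396551744
```

View pics/c1.png

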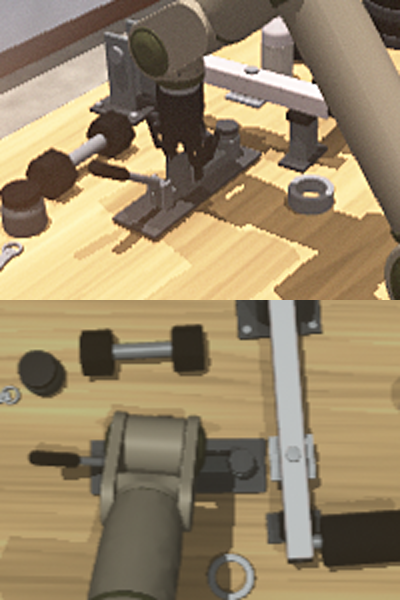

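The jack is lifted slightly, level and lined up. In the top half of the crop the saddle is at about (243,462) and the boss at (294,453), and the path to the pad is clear.

```bash
cat > p.py <<'E'
from h import *
P=np.load("/tmp/top.npz")["P"]; S=np.load("/tmp/side.npz")["P"]
def rect(P,x,y,r,z0,z1,n):
    Q=P[(np.abs(P[...,0]-x)<r)&(np.abs(P[...,1]-y)<r)&(P[...,2]>z0)&(P[...,2]<z1)]
    if len(Q)<5: print(n,len(Q));return
    r=cv2.minAreaRect(Q[:,:2].astype(np.float32)); print(n,len(Q),np.round(Q.mean(0),1),np.round(r[0],1),np.round(r[1],1),round(r[2],1))
for n,X in(("top",P),("side",S)):
    rect(X,566,-20,30,66,85,n+" saddle"); rect(X,570,-108,45,92,110,n+" pad"); rect(X,570,-108,25,146,160,n+" boss")
E
python3 p.py
```

```text
top saddle 116 [566.1 -29.2  75.6] [567.3 -28.6] [39.  35.2] 0.8
top pad 193 [ 571.2 -106.4  101.6] [ 570.6 -108.7] [70.  69.5] 3.7
top boss 74 [ 570.1 -108.   149.3] [ 570.1 -109.8] [41.4 47. ] 83.9
side saddle 79 [565.5 -23.1  74.3] [567.4 -24.9] [34.5 40.6] 38.0
side pad 118 [566.4 -80.  102.5] [568.2 -79.5] [83.7 28.4] 7.0
side boss 20 [ 571.7 -103.5  149.4] [ 574.6 -104. ] [17.6 25.2] 62.7
```

Call:
{"op": "move_arm", "data": {"moves": [{"turn": [0, 0, 0], "translation": [-18, 0.5, 0], "hand": 0.2}, {"turn": [0, 0, 0], "translation": [-20, 0.5, 0], "hand": 0.2}, {"turn": [0, 0, 0], "translation": [-20, 0.5, 0], "hand": 0.2}, {"turn": [0, 0, 0], "translation": [-15, 0, 0], "hand": 0.2}, {"turn": [0, 0, 0], "translation": [-7, 0, 0], "hand": 0.2}, {"turn": [0, 0, 0], "translation": [0, 0, 3], "hand": 0.2}, {"turn": [0, 0, 0], "translation": [0, 0, 2], "hand": 0.2}, {"turn": [0, 0, 0], "translation": [0, 0, 1.5], "hand": 0.2}, {"turn": [0, 0, 0], "translation": [0, 0, 0], "hand": 0.2}]}}

```text
time_s: 6.0
eef_pos: [567.3, 14.2, 44.9]
ee_rot: [-0.0, 0.695, 0.719, -0.0]
force: [-2.7, 1.4, -2.2]
grip_width: 0.456
grip_force: 73.3
```

```bash
python3 m.py 2; python3 - <<'E'
from h import *
for n in("top","side"):
    P=np.load(f"/tmp/{n}.npz")["P"]
    for nm,z0,z1,x0,x1,y0,y1 in(("plate",4,15,500,640,-170,200),("grip",100,175,520,600,150,260),("pad",92,110,520,620,-150,-65),("shaft",55,100,540,600,75,150)):
        Q=P[(P[...,0]>x0)&(P[...,0]<x1)&(P[...,1]>y0)&(P[...,1]<y1)&(P[...,2]>z0)&(P[...,2]<z1)]
        if len(Q)<5: print(nm,0); continue
        r=cv2.minAreaRect(Q[:,:2].astype(np.float32)); print(n,nm,len(Q),np.round(np.median(Q,0),1),np.round(r[0],1),np.round(r[1],1),round(r[2],1),"min",np.round(Q.min(0),1),"max",np.round(Q.max(0),1))
a=cv2.imread("pics/side2.png")[150:300,150:350];b=cv2.imread("pics/top2.png")[110:260,170:370]
cv2.imwrite("pics/c2.png",np.vstack([cv2.resize(x,(400,300),interpolation=cv2.INTER_CUBIC) for x in(a,b)]))
E
```

```text
6.0 [567.3  14.2  44.9] [-0.     0.695  0.719 -0.   ] [-2.7  1.4 -2.2] 0.45630142619519937
top plate 487 [548.  116.4   7.3] [569.9  14.7] [137.4 369.1] 0.2 min [ 500.7 -169.9    4. ] max [638.2 199.2  15. ]
top grip 161 [560.6 180.9 143.1] [561. 184.] [22.1 67.5] 2.8 min [550.  150.1 110.5] max [572.1 217.7 168.3]
top pad 190 [571.3 -87.1 102.4] [ 570.5 -108.7] [70.6 69.6] 3.6 min [ 533.3 -144.1   92.2] max [607.8 -73.7 109.9]
top shaft 43 [563.4 115.5  87.8] [563.  118.7] [13.7 31.1] 4.6 min [556.4 103.4  73.4] max [571.  133.9  99.9]
side plate 764 [547.   71.4   7.9] [566.7  17.4] [351.8 133.8] 87.9 min [ 501.6 -159.2    4. ] max [635.6 195.1  15. ]
side grip 132 [554.9 193.  141.8] [556.1 186.5] [69.1 18.6] 82.7 min [549.  151.5 104. ] max [569.2 220.4 164.3]
side pad 100 [561.4 -81.3 102.7] [562.1 -79.9] [75.6 27.5] 2.2 min [524.7 -94.8  93.7] max [600.1 -65.5 110. ]
side shaft 68 [559.5 104.2  73.5] [554.6 106.6] [34.7 73.4] 15.4 min [544.4  75.9  55.2] max [581.1 146.   99.8]
```

View pics/c2.png

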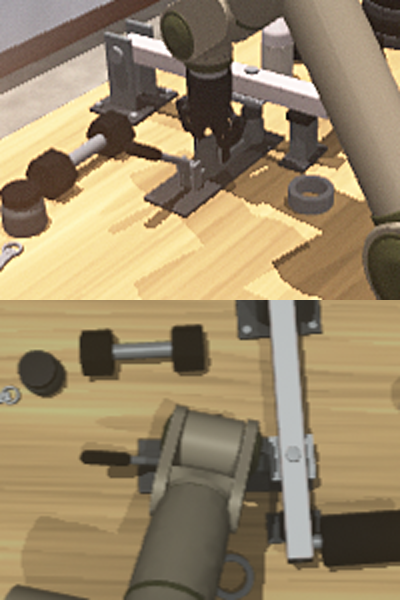

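Saddle is about 3 mm short of the pad's centre along y, so I'll nudge it, release and go up.

Call:
{"op": "move_arm", "data": {"moves": [{"turn": [0, 0, 0], "translation": [-3, 0, 0], "hand": 0.2}, {"turn": [0, 0, 0], "translation": [0, 0, 0], "hand": 0.2}, {"turn": [0, 0, 0], "translation": [0, 0, 0], "hand": 0.7}, {"turn": [0, 0, 0], "translation": [0, 0, 0], "hand": 0.7}, {"turn": [0, 0, 0], "translation": [0, 0, 0], "hand": 0.7}, {"turn": [0, 0, 0], "translation": [0, 0, -15], "hand": 0.7}, {"turn": [0, 0, 0], "translation": [0, 0, -35], "hand": 0.7}, {"turn": [0, 0, 0], "translation": [0, 0, -35], "hand": 0.7}, {"turn": [0, 0, 0], "translation": [0, 0, -40], "hand": 0.7}, {"turn": [0, 0, 0], "translation": [0, 0, -40], "hand": 0.5}]}}

```text
time_s: 6.93
eef_pos: [567.4, 9.8, 212.0]
ee_rot: [0.0, 0.695, 0.719, 0.0]
force: [1.3, -0.4, 0.6]
grip_width: 0.576
grip_force: 0.0
```

Call:
{"op": "move_arm", "data": {"moves": [{"turn": [0, 0, 0], "translation": [25, 0, 0], "hand": 0}, {"turn": [0, 0, 0], "translation": [25, 0, 0], "hand": 0}, {"turn": [0, 0, 0], "translation": [25, 0, 0], "hand": 0}, {"turn": [0, 0, 0], "translation": [25, 0, 0], "hand": 0}, {"turn": [0, 0, 0], "translation": [25, 0, 0], "hand": 0}, {"turn": [0, 0, 0], "translation": [25, 0, 0], "hand": 0}, {"turn": [0, 0, 0], "translation": [20, 0, 0], "hand": 0}, {"turn": [0, 0, 0], "translation": [6, 0, 0], "hand": 0}, {"turn": [0, 0, 0], "translation": [0, 0, 0], "hand": 0}]}}

```text
time_s: 7.68
eef_pos: [561.7, 186.9, 210.0]
ee_rot: [0.0, 0.695, 0.719, 0.0]
force: [0.6, -0.5, 0.1]
grip_width: -0.001
grip_force: 0.0
```

```bash
python3 m.py 3; python3 - <<'E'
from h import *
s=sense(); c=capture("wrist"); L,W=wcloud(s,c); cv2.imwrite("pics/w3.png",c["image"])
T=np.load("/tmp/top.npz")["P"]; S=np.load("/tmp/side.npz")["P"]
def q(P,n,x0,x1,y0,y1,z0,z1):
    Q=P[(P[...,0]>x0)&(P[...,0]<x1)&(P[...,1]>y0)&(P[...,1]<y1)&(P[...,2]>z0)&(P[...,2]<z1)]
    if len(Q)<5: print(n,0); return
    r=cv2.minAreaRect(Q[:,:2].astype(np.float32)); print(n,len(Q),np.round(np.median(Q,0),1),np.round(r[0],1),np.round(r[1],1),round(r[2],1),"max",np.round(Q.max(0),1))
for n,P in(("top",T),("side",S),("wrist",W)):
    q(P,n+" block",530,600,-20,60,58,68); q(P,n+" grip",520,600,150,260,95,165); q(P,n+" pad",520,620,-150,-65,92,110); q(P,n+" saddle",540,600,-130,-60,66,76)
a=cv2.imread("pics/side3.png")[150:300,150:350]
cv2.imwrite("pics/c3.png",np.vstack([cv2.resize(x,(400,300),interpolation=cv2.INTER_CUBIC) for x in(a,c["image"])]))
E
```

```text
7.6833 [561.7 186.9 210. ] [0.    0.695 0.719 0.   ] [ 0.6 -0.5  0.1] -0.0008291660650207326
top block 140 [567.4   8.6  62.2] [567.3  22.9] [39.5 74.1] 1.0 max [587.4  59.6  67.5]
top grip 8 [566.  151.6 118.1] [562.8 151. ] [18.8  3.2] 10.1 max [571.8 154.2 129.9]
top pad 197 [571.2 -87.3 102. ] [ 571.  -108.7] [69.6 70. ] 5.0 max [608.4 -73.7 109.9]
top saddle 0
side block 100 [564.5  15.3  62.5] [567.4  13. ] [50.8 40.8] 86.3 max [588.7  38.7  67.1]
side grip 126 [555.8 189.6 142. ] [557.3 185.7] [65.6 20.3] 84.4 max [569.9 218.2 162.1]
side pad 124 [566.1 -79.8 103.3] [567.3 -79.8] [97.7 29.6] 7.4 max [617.  -65.4 110. ]
side saddle 34 [ 567.1 -100.3   69.4] [569.3 -99.2] [40.8 26.9] 16.4 max [591.3 -86.   73.4]
wrist block 328 [569.    9.   62.1] [569.   11.1] [14.7 44. ] 2.1 max [577.   33.2  63.7]
wrist grip 1801 [562.8 199.6 155. ] [563.2 186.1] [21.6 61.6] 1.7 max [574.8 216.8 163.5]
wrist pad 0
wrist saddle 0
```

View pics/c3.png

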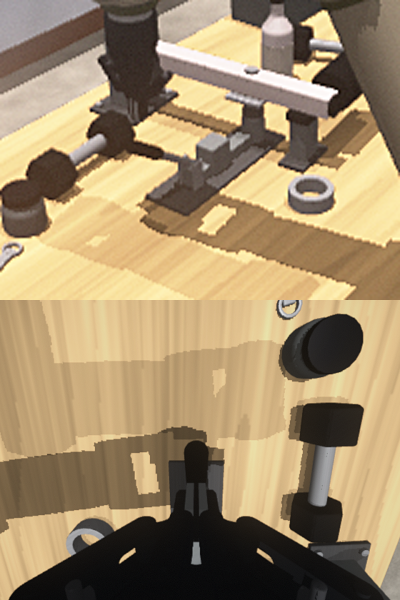

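Side view: the jack stands under the pad with its handle up. The wrist view has the shut fingers in line above the black grip. Descending along the handle's arc now.

Call:
{"op": "move_arm", "data": {"moves": [{"turn": [0, 0, 0], "translation": [-5, 1, 15], "hand": 0}, {"turn": [0, 0, 0], "translation": [0, 0, 15], "hand": 0}, {"turn": [0, 0, 0], "translation": [0, 0, 5], "hand": 0}, {"turn": [0, 0, 0], "translation": [3, 0, 7], "hand": 0}, {"turn": [0, 0, 0], "translation": [3, 0, 7], "hand": 0}, {"turn": [0, 0, 0], "translation": [4, 0, 7], "hand": 0}, {"turn": [0, 0, 0], "translation": [0, 0, 0], "hand": 0}]}}

```text
time_s: 8.42
eef_pos: [562.4, 191.5, 152.8]
ee_rot: [-0.0, 0.695, 0.719, -0.0]
force: [1.4, 0.2, 1.9]
grip_width: -0.002
grip_force: 0.8
```

Call:
{"op": "move_arm", "data": {"moves": [{"turn": [0, 0, 0], "translation": [3, 0, 7], "hand": 0}, {"turn": [0, 0, 0], "translation": [3, 0, 7], "hand": 0}, {"turn": [0, 0, 0], "translation": [2, 0, 7], "hand": 0}, {"turn": [0, 0, 0], "translation": [2, 0, 7], "hand": 0}, {"turn": [0, 0, 0], "translation": [2, 0, 7], "hand": 0}, {"turn": [0, 0, 0], "translation": [2, 0, 7], "hand": 0}, {"turn": [0, 0, 0], "translation": [1, 0, 7], "hand": 0}, {"turn": [0, 0, 0], "translation": [0, 0, 0], "hand": 0}]}}

```text
time_s: 9.08
eef_pos: [562.3, 206.8, 104.1]
ee_rot: [-0.0, 0.695, 0.719, 0.001]
force: [-0.9, 3.0, 8.2]
grip_width: 0.001
grip_force: 3.8
```

```bash
python3 m.py 4; python3 - <<'E'
from h import *
for n in("top","side"):
    P=np.load(f"/tmp/{n}.npz")["P"]
    for nm,b in(("block",(530,600,-20,60,58,68)),("boss",(550,590,-130,-90,146,190)),("jackgrip",(530,600,170,260,40,125))):
        Q=P[(P[...,0]>b[0])&(P[...,0]<b[1])&(P[...,1]>b[2])&(P[...,1]<b[3])&(P[...,2]>b[4])&(P[...,2]<b[5])]
        if len(Q)>4: r=cv2.minAreaRect(Q[:,:2].astype(np.float32)); print(n,nm,len(Q),np.round(np.median(Q,0),1),np.round(r[0],1),np.round(r[1],1))
E
```

```text
9.0833 [562.3 206.8 104.1] [-0.     0.695  0.719  0.001] [-0.9  3.   8.2] 0.0010540776361261592
top block 139 [567.2   8.1  62.4] [567.4  22.9] [39.6 74.3]
top boss 166 [ 568.6 -109.3  159.1] [ 570.1 -109.7] [39.9 36.9]
side block 100 [564.9  14.1  62.8] [568.2  14.3] [41.8 55.5]
side boss 56 [ 567.3 -100.7  160.1] [ 569.6 -108.4] [38.2 35.1]
side jackgrip 225 [555.5 215.3  85.5] [562. 210.] [79.3 27.8]
```

Call:
{"op": "move_arm", "data": {"moves": [{"turn": [0, 0, 0], "translation": [1, 0, 6], "hand": 0}, {"turn": [0, 0, 0], "translation": [1, 0, 6], "hand": 0}, {"turn": [0, 0, 0], "translation": [0, 0, 5], "hand": 0}, {"turn": [0, 0, 0], "translation": [0, 0, 4], "hand": 0}, {"turn": [0, 0, 0], "translation": [0, 0, 0], "hand": 0}, {"turn": [0, 0, 0], "translation": [0, 0, 0], "hand": 0}]}}

```text
time_s: 9.68
eef_pos: [562.5, 208.9, 84.2]
ee_rot: [0.0, 0.695, 0.719, 0.001]
force: [-1.3, 5.1, 9.2]
grip_width: 0.0
grip_force: 4.1
```

Call:
{"op": "move_arm", "data": {"moves": [{"turn": [0, 0, 0], "translation": [1, 0, 2], "hand": 0}, {"turn": [0, 0, 0], "translation": [0.5, 0, 2], "hand": 0}, {"turn": [0, 0, 0], "translation": [0, 0, 0], "hand": 0}, {"turn": [0, 0, 0], "translation": [0, 0, 0], "hand": 0}, {"turn": [0, 0, 0], "translation": [0, 0, 0], "hand": 0}]}}

```text
time_s: 10.1
eef_pos: [562.6, 209.4, 81.1]
ee_rot: [0.001, 0.695, 0.719, 0.001]
force: [-3.0, -2.3, 16.3]
grip_width: -0.001
grip_force: 7.5
```

```bash
python3 m.py 5; python3 - <<'E'
from h import *
for n in("top","side"):
    P=np.load(f"/tmp/{n}.npz")["P"]
    for nm,b in(("block",(530,600,-20,60,58,68)),("boss",(550,590,-130,-90,146,190)),("jackgrip",(530,600,170,260,40,125)),("saddle",(530,620,-140,-60,80,140))):
        Q=P[(P[...,0]>b[0])&(P[...,0]<b[1])&(P[...,1]>b[2])&(P[...,1]<b[3])&(P[...,2]>b[4])&(P[...,2]<b[5])]
        if len(Q)>4: r=cv2.minAreaRect(Q[:,:2].astype(np.float32)); print(n,nm,len(Q),np.round(np.median(Q,0),1),np.round(r[0],1),np.round(r[1],1),Q[:,2].max())
a=cv2.imread("pics/side5.png")[150:300,150:350]
cv2.imwrite("pics/c5.png",cv2.resize(a,(800,600),interpolation=cv2.INTER_CUBIC))
E
```

```text
10.1 [562.6 209.4  81.1] [0.001 0.695 0.719 0.001] [-3.  -2.3 16.3] -0.0010607062009795375
top block 142 [567.8   8.8  62.1] [567.5   8.5] [39.5 45.3] 67.88723669605882
top boss 168 [ 569.9 -108.7  173.9] [ 570.6 -109.1] [37.7 36.8] 184.60324751608798
top saddle 173 [571.5 -86.  130.6] [ 570.8 -106.2] [74.3 65.4] 139.93153470346314
side block 98 [564.4  15.   62.6] [567.8  13.9] [40.8 56.6] 67.49312391992743
side boss 59 [570.5 -99.1 173.3] [ 570.1 -106.1] [39.8 32. ] 181.5219574426616
side jackgrip 324 [556.7 219.1  74.4] [559.1 210.5] [69.1 58. ] 124.8197837805337
side saddle 167 [568.  -84.7 129.9] [576.5 -89.1] [85.6 44.2] 139.9886293839713
```

View pics/c5.png

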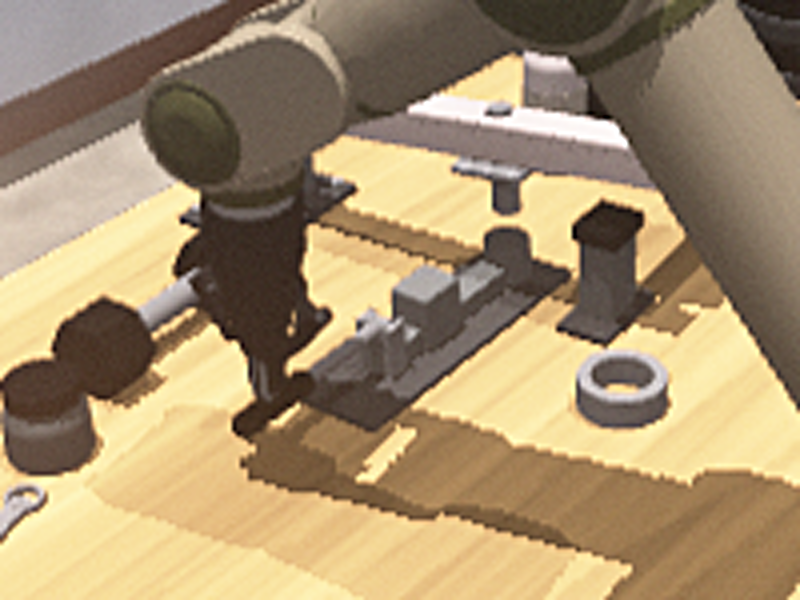

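The view shows the handle level under the fingers (about (290,400)), the jack flat, and the saddle against the pad (507,185). The arm is well clear of its rubber stop (605,215), and the boss has risen about 26 mm.

```bash
python3 -c "
from h import *
s=sense();print(np.round(s['force'],1),np.round(s['dq'],3));print(finish_job())"
```

```text
[-3.5 -1.8 13.6] [ 0.002  0.     0.     0.     0.001 -0.   ]
the job is handed in; nothing more can be done
None
```

I placed the jack with its saddle within about 3 mm of the lift pad's centre and handed the job in at about 10 s, with the handle held fully down at about 14 N and the arm raised about 26 mm off its stop; no verdict came back.

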